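Flip a sample carrier face-down into the reader nest

ROBOT

A 6-joint arm with a two-finger parallel gripper is mounted at the origin on the work surface. World frame = base frame: x ahead of the robot, y to its left, z up, the work surface at z = 0. Lengths are in mm, angles in rad, forces in N, time in s.
With the tool pointing down it reaches from about 350 to 775 mm from the base axis. Payload 7.3 kg.
Tool frame: the origin (TCP) lies between the finger pads; the fingertips stand 14 mm ahead of it and the grasp point (between the pads) lies 5 mm behind it; y points along the fingers, z is the direction in which the jaws open and shut, and the axes are right-handed (so a half turn about y gives the same grasp; the last joint's range is limited). The gripper opens to 92 mm and grips with 3 to 60 N. Pads are 19 mm wide; open, the fingers measure 130 mm over their backs; the gripper's body (75 mm by 190 mm) begins 47 mm behind the grasp point.
Start: joints at [-1.482, 0.342, 1.524, -0, 1.275, -0.146], TCP at [122.162, -510.608, 240.741] pointing down, gripper open.
Joint ranges: [-2.53, 2.53], [-0.77, 2.02], [0.04, 2.7], [-1, 4.14], [0.28, 2.66], [-3.11, 3.11]. Speed limits (rad/s): [2.57, 2.57, 3.14, 3.14, 3.14, 3.14].

INTERFACE

Orientations are given as [roll, pitch, yaw] about the fixed x, y, z axes, in that order (R = Rz(yaw) Ry(pitch) Rx(roll)).
In Python, from plant import bot, vision, order gives the robot as it stands.
- The arm moves only by the tool apply_moves, never from a script. Its argument "rows" is a list of rows, each a list of 3 entries, a list of its own where there are three numbers: the shift along the tool's x, y, z in cm, then the turn about the tool's y in rad, then the finger opening in cm, from 0 to 9.18. A call has 1 to 5 rows; each row is the pose to reach, as a shift and turn from the pose measured when the call began, along the tool's axes at that moment; what a row does not reach only later rows make up. A row lasts 1/8 s, in which the tool goes at most 62.5 mm and 10.7 degrees, less where a joint would pass 70% of its speed; a pose out of reach is approached as far as the arm can. A call with a gripper value outside its range is refused whole. The fingers move at their own pace and stop on an object; the grip force is fixed at half the most. Time passes only in rows, so rows that repeat a pose let the fingers close. It gives the time, the measured TCP pose, the force and the opening at its end, in the units of the state.
- bot.get_obs(): the state, without advancing time (a new reading comes with each control period).
- vision.capture(name): name is "scene" or "side" or "wrist"; returns the picture (420x560x3 uint8, red, green, blue); there is no depth.
- vision.camera_info(name): a dict with "mtx" (3x3 intrinsics, pixels), "rvec" (rotation vector, rad) and "tvec" (3), from world to camera coordinates, as OpenCV has them. Camera axes: x right, y down, z forward; pixel columns grow to the right and rows downward; lengths in mm; the calibration is good to about 2 mm. A picture is of the moment at which its call begins: read the wrist's pose just before it. camera_info takes no time and is no camera call; for the wrist camera it gives the pose at the moment of the call.
- order.close_job(): hands the job in, once; it reports no verdict.
The state is a dict: "time": time; "joint_positions": joint angles; "dq": joint speeds; "tau": joint torques, N m; "tool_pos": TCP position; "tcp_rot": TCP orientation; "contact_force": force on the tool from outside, world axes, zero at the start; "moment": the same for the moment, N m; "grip_width": finger opening in mm.
Only numpy, scipy, OpenCV 4.12 (cv2) and the standard library are available. Lean on these libraries where they do the work, as an engineer would, in place of code of your own. Each camera call takes 0.05 s, during which the arm holds its last target.

TASK

Slide the orange sample carrier along the white loading deck, all the way into the pocket of the blue flipper plate while the plate lies flat. Then swing the plate over by its yellow handle so that it carries the carrier across and lies flat on the other side, with the carrier face down in the black nest between the green walls; let go, and leave the other things on the bench where they are.

Things in the scene. Friction and masses are not known exactly. Their poses are not given: they have to be found in the camera images.
- fixture: Flipping fixture fixed on the bench; place and yaw vary. Origin at bench level under mid-hinge; x along the hinge, away from the deck (and robot); +y loading side, -y nest side. Aluminium base 245x220x12 mm. White deck: lane 60 mm wide, floor 51 mm above bench, x -172 to -42, centre y 56.5, rails 7 mm high, leading +x into the plate's pocket. Hinge pillars 58 mm tall at y 0, x -53 and 56
- hinge (a point): middle of the plate's hinge axis, 50 mm above the bench; axes as the fixture's (the axis is x)
- plate (a joint): blue flipper plate: 0 = flat on the loading side (start), pi/2 upright, pi = flat over the nest. Positive swings the handle up and over towards -y. 250 g, damped: let go, it sinks slowly to flat on the side it leans to; a few N at the handle move it. Two steel half-moon clips turn in over the carrier's flange as the plate rises and out again by themselves just before flat, freeing it
- pocket (a point): point on the plate where the seated carrier's centre lies (7 mm above the pocket floor; turns with the plate; axes as the fixture's at joint 0). Pocket 61 mm wide (y), walls 7 to 8 mm high, open towards the deck; from this point the open edge is at x = -41 mm, the stop wall at +40.5 mm. Pocket floor is at hinge height, 1 mm below the deck floor
- handle (a point): centre of the plate's yellow handle bar, 12 mm thick, 76 mm long, parallel to the hinge, 140 mm from it; stems at 32 mm either side of this point (56 mm clear between them) hold it 40 mm off the plate's edge. Swings in an arc of radius 140 mm; 49 mm above the bench at joint 0, 51 mm at pi. It can turn within a grip from above, so the gripper may stay pointing down all the way
- carrier_center (a point): centre (half-way up) of the sample carrier, 14 mm thick, about 60 g: white flange 80x58x6 mm below, orange body 76x44x8 mm with eight round wells above (its face). x along the 80 mm length, z from back to face. Starts loose on the white deck, face up, its length along the lane
- nest (a point): where the carrier's centre ends, face down in the nest (40 mm above the bench; axes as the fixture's). Black block with four sloped green walls 6 mm high around a floor 33 mm above the bench; takes the orange body with 1.5 mm to spare at the foot on each side
- rack_full: bystander: clear tube rack 100 x 170 mm with six orange-capped tubes, 124 mm tall, right of the fixture; origin under its centre
- rack_one: bystander: clear tube rack 100 x 170 mm with one orange-capped tube, 124 mm tall, left of the fixture; origin under its centre
- tip_box: bystander: blue box 129 x 89 x 75 mm with light blue lid, beyond the fixture; origin under its centre
- wash_bottle: bystander: hazy white bottle, diameter 72, 170 mm tall; origin under its centre
- reagent: bystander: amber bottle with blue cap, diameter 60, 110 mm tall; origin under its centre
- jar: bystander: small jar with orange cap, diameter 36, 40 mm tall, standing on the fixture's aluminium base in front of the nest; origin under its centre
- marker: bystander: white and blue marker block 130 x 20 x 17 mm lying beyond the fixture; origin under its centre
Things that resemble listed ones, but are neither listed nor needed, are in the scene too. What is meant by the part that bears carrier_center is not red or turquoise, and is the smaller of those in its own colour.

How it is judged:
By the outcome, as a careful person would: the job done as asked, in the order asked, and still so for the second after the job is handed in, with the robot touching nothing.
It also fails if it takes over 50 s, if anything falls off the work surface, if the arm or the gripper's body presses on something with over 40 N, if the wrist force passes 120 N, or if a joint passes its speed limit or range.

## Working session

There is one attempt and no reset: what is moved stays moved. The work goes in short steps, Python scripts to look and compute and a tool call to move; the robot and the scene stay as the last step left them, time stands still between calls to the robot, and variables do not carry over. Pictures are saved under pics/ and viewed, and the job is handed in when it is done.

Besides the shell and the picture viewer there is one more tool, called after "Call:" by a JSON object that holds its "api" and its "payload". apply_moves: Moves the arm, as the interface text tells. Its arguments: {"type":"object","properties":{"rows":{"type":"array","items":{"type":"array"}}},"required":["rows"]}

```bash
ls; mkdir -p pics; python3 - <<'E'
from plant import bot, vision, order
import cv2
o=bot.get_obs(); print(o)
for n in ("scene","side","wrist"):
    i=vision.camera_info(n); print(n,i)
    cv2.imwrite(f"pics/a_{n}.png",cv2.cvtColor(vision.capture(n),cv2.COLOR_RGB2BGR))
E
```

```text
pics
{'time': 0.0, 'joint_positions': array([-1.48201031e+00,  3.42751989e-01,  1.52499353e+00, -7.14649513e-06,
        1.27539864e+00, -1.45954051e-01]), 'dq': array([-5.95963883e-05, -6.22700572e-04,  3.89415783e-04,  2.55622170e-03,
       -5.03348524e-05, -3.58834389e-04]), 'tau': array([ 1.89908758e-03, -4.31239414e+01, -2.44221997e+01,  7.19859218e-02,
        5.57304849e-02, -1.20490745e-04]), 'tool_pos': array([ 122.1192806 , -510.21366309,  240.03795259]), 'tcp_rot': array([-1.57233234e+00,  2.18885024e-04, -2.90685067e+00]), 'contact_force': array([ 0.09719028, -0.3517723 ,  0.25574008]), 'moment': array([0.0085201 , 0.01822508, 0.00064632]), 'grip_width': 91.73590174155719}
scene {'mtx': array([[429.35334576,   0.        , 281.38562941],
       [  0.        , 429.35334576, 207.43315163],
       [  0.        ,   0.        ,   1.        ]]), 'rvec': array([ 2.12813725,  1.51733405, -0.44392518]), 'tvec': array([-187.12040003, -377.70147065, 1693.63706495])}
side {'mtx': array([[395.02758943,   0.        , 271.47621036],
       [  0.        , 395.02758943, 209.33163147],
       [  0.        ,   0.        ,   1.        ]]), 'rvec': array([ 0.9647197 , -2.45010882,  1.10995266]), 'tvec': array([387.31898967, 309.98712826, 791.29067861])}
wrist {'mtx': array([[361.71281863,   0.        , 283.03947127],
       [  0.        , 361.71281863, 209.26410701],
       [  0.        ,   0.        ,   1.        ]]), 'rvec': array([-2.30210668,  1.81699298,  0.23499022]), 'tvec': array([-524.67885188,  -32.02904068,  389.88826937])}
```

View pics/a_scene.png

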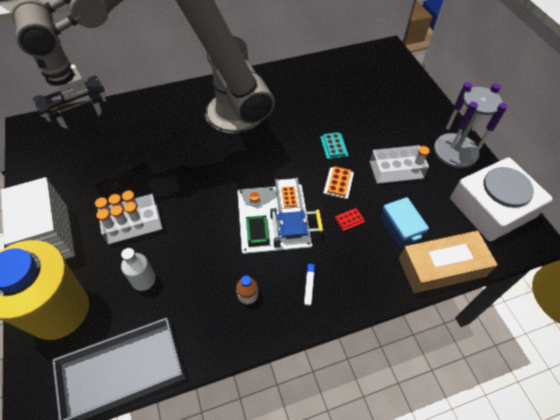

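View pics/a_side.png

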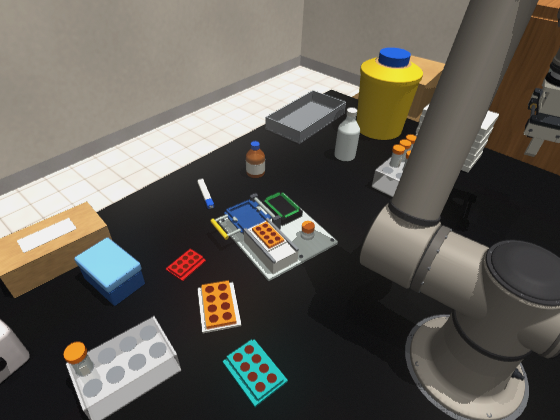

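View pics/a_wrist.png

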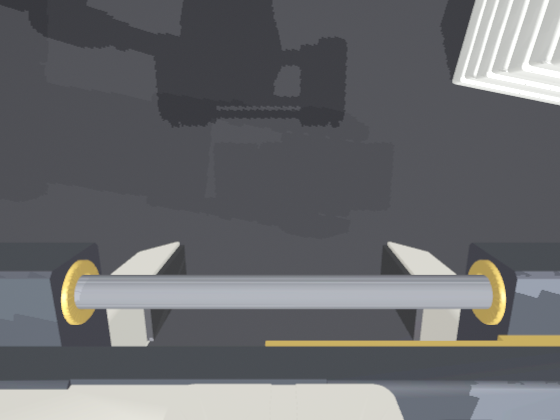

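Scene picture: the carrier candidates are orange on the white deck (289,197), a larger orange one on the bench (339,181), turquoise (334,145) and red (350,218). By the description, I want the smaller orange one on the deck at (289,197). I'll check that in a crop and measure the fixture.

```bash
cat > h.py <<'E'
import numpy as np, cv2
from scipy.spatial.transform import Rotation as R
def cam(i):
    M=np.array(i['mtx']);Rm=cv2.Rodrigues(np.array(i['rvec'],float))[0];t=np.array(i['tvec'],float)
    return M,Rm,t
def ray(i,uv,z):
    M,Rm,t=cam(i); C=-Rm.T@t; d=Rm.T@np.linalg.inv(M)@np.array([uv[0],uv[1],1.])
    return C+d*(z-C[2])/d[2]
def proj(i,P):
    return cv2.projectPoints(np.atleast_2d(np.array(P,float)),np.array(i['rvec'],float),np.array(i['tvec'],float),np.array(i['mtx']),None)[0][:,0]
E
python3 - <<'E'
import cv2
a=cv2.imread('pics/a_scene.png'); c=a[165:260,225:365]
b=cv2.imread('pics/a_side.png'); d=b[180:290,190:350]
cv2.imwrite('pics/c1.png',cv2.resize(c,None,fx=5.6,fy=5.6,interpolation=cv2.INTER_CUBIC))
cv2.imwrite('pics/c2.png',cv2.resize(d,None,fx=5,fy=5,interpolation=cv2.INTER_CUBIC))
E
```

```text
(no output)
```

View pics/c1.png

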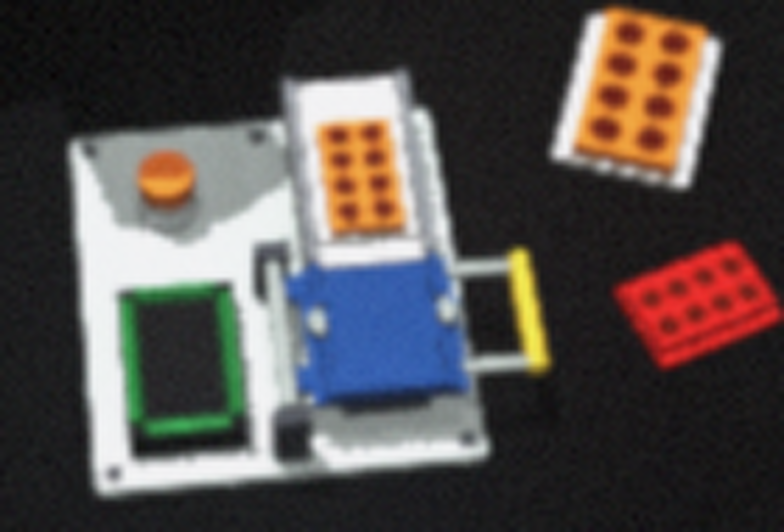

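View pics/c2.png

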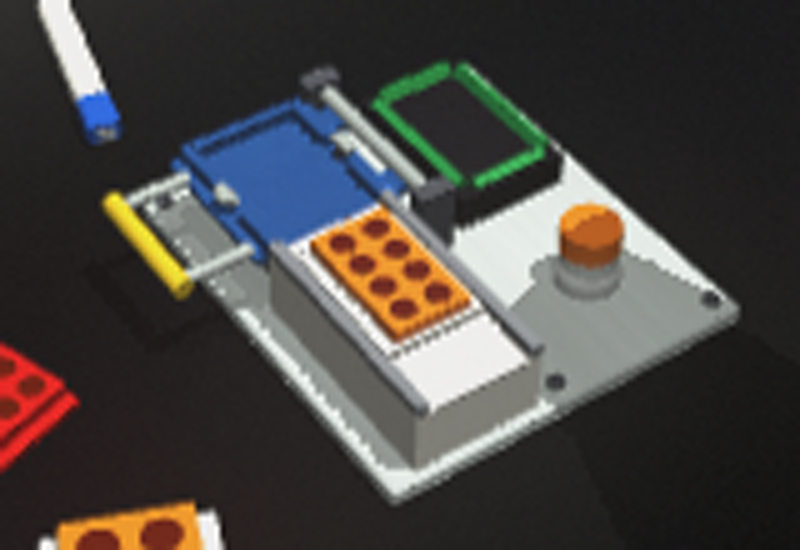

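The crops confirm it: the orange carrier with its white flange sits on the white deck, and the bench one is clearly larger. Next, the fixture pose from both views.

```bash
python3 - <<'E'
from plant import bot, vision
from h import *
I={n:vision.camera_info(n) for n in('scene','side')}
for n in I:
    M,Rm,t=cam(I[n]); print(n,'C',(-Rm.T@t).round())
P={n:cv2.imread(f'pics/a_{n}.png') for n in I}
def blob(n,lo,hi,near,amin=8):
    hsv=cv2.cvtColor(P[n],cv2.COLOR_BGR2HSV);m=cv2.inRange(hsv,np.array(lo),np.array(hi))
    k,l,s,c=cv2.connectedComponentsWithStats(m)
    j=min([q for q in range(1,k) if s[q,4]>=amin],key=lambda q:np.hypot(*(c[q]-near)))
    pts=cv2.findContours((l==j).astype('uint8'),cv2.RETR_EXTERNAL,cv2.CHAIN_APPROX_NONE)[0][0]
    return c[j],s[j],cv2.minAreaRect(pts),pts[:,0].astype(float)
for name,lo,hi,near,z in [('orange',(5,120,120),(22,255,255),{'scene':(289,197),'side':(268,234)},65),
  ('handle',(23,120,100),(35,255,255),{'scene':(320,220),'side':(221,229)},49),
  ('green',(45,100,50),(80,255,255),{'scene':(258,230),'side':(283,207)},39),('blue',(105,120,60),(125,255,255),{'scene':(292,224),'side':(248,217)},56)]:
  for n in I:
    c,s,r,pts=blob(n,lo,hi,near[n])
    W=np.array([ray(I[n],p,z)[:2] for p in pts],np.float32)
    rr=cv2.minAreaRect(W)
    print(name,n,c.round(1),s[4],'ctr',ray(I[n],c,z)[:2].round(1),'rect',np.round(rr[0],1),np.round(rr[1],1),round(rr[2],1))
c1=lambda u,v:ray(I['scene'],(225+(u+.5)/5.6-.5,165+(v+.5)/5.6-.5),z)[:2].round(1)
c2=lambda u,v:ray(I['side'],(190+(u+.5)/5-.5,180+(v+.5)/5-.5),z)[:2].round(1)
z=12; print('base -y near',c1(72,142),c2(738,308),' -y far',c1(97,490),' +y far',c1(487,452),'+y near',c2(395,490))
z=49; print('h near',c1(518,257),c2(180,286),'far',c1(538,362),c2(113,204))
z=58; print('pillar near',c1(270,254),c2(433,188),'far',c1(290,418),c2(320,75))
z=58; print('rails start',c1(288,82),c1(402,75),c2(540,350),c2(422,408))
E
```

```text
scene C [1244. -259. 1197.]
side C [ 34. 554. 751.]
orange scene [288.9 196.3] 239 ctr [497.2  48.5] rect [496.9  48.8] [39.7 77.2] 77.2
orange side [267.9 234.5] 344 ctr [491.1  52.3] rect [493.5  50.8] [44.2 79.3] 77.2
handle scene [318.8 219.8] 94 ctr [602.9 111.7] rect [603.  111.4] [14.2 82.5] 76.1
handle side [219.  228.3] 115 ctr [606.4 109.6] rect [607.9 109.5] [12.7 84.5] 77.6
green scene [257.2 229.7] 222 ctr [569.3 -82.5] rect [566.1 -82. ] [62.7 95.7] 73.2
green side [281.3 203.8] 260 ctr [562.7 -79.4] rect [562.  -78.3] [65.5 99. ] 77.6
blue scene [292.1 224.1] 608 ctr [595.1  24.4] rect [592.4  22.8] [90.6 87.3] 77.2
blue side [245.7 214.3] 776 ctr [589.6  31.4] rect [590.2  28.9] [94.4 96.2] 77.8
base -y near [381.3 -94.5] [379.6 -92.3]  -y far [ 615.7 -147.5]  +y far [663.1  66.2] +y near [428.1 116.8]
h near [568.4 119.8] [572.3 118.5] far [637.2 104.1] [641.1 102.2]
pillar near [526.6 -16.2] [523.  -13.5] far [631.5 -40.2] [629.5 -38.7]
rails start [413.1  33.5] [429.9  99.9] [410.5  35.5] [426.9 100.7]
```

```bash
cat >> h.py <<'E'
YAW=-np.radians(12.8); O=np.array([575.5,-26.5])
ex=np.array([np.cos(YAW),np.sin(YAW)]); ey=np.array([-ex[1],ex[0]])
def fw(x,y): return O+x*ex+y*ey
def wf(p): d=np.array(p[:2])-O; return np.array([d@ex,d@ey])
def rel(o,P,yaw=None):
    """shift in tool axes (cm) to world P, turn about tool y"""
    Rt=R.from_euler('xyz',o['tcp_rot']); s=Rt.inv().apply(np.array(P,float)-o['tool_pos'])/10
    t=None
    if yaw is not None:
        z=Rt.apply([0,0,1]); d=np.arctan2(z[1],z[0]); w=yaw+np.pi/2
        e=(w-d+np.pi/2)%np.pi-np.pi/2; t=-e
    return s.round(2),t
E
python3 - <<'E'
from plant import bot, vision
from h import *
i=vision.camera_info('scene'); s=vision.camera_info('side')
for n,p,z in [('rackfull cap',(107,203),120),('cap',(116,212),120),('rackfull base edge R',(160,235),0),('wash base',(140,287),0),('reagent',(247,300),0),('tipbox',(405,215),75),('rackone L',(372,165),60),('jar',(254,196),50),('marker',(309,285),17),('large orange',(339,181),10)]:
    p=ray(i,p,z)[:2]; print(n,p.round(),wf(p).round())
o=bot.get_obs()
print(rel(o,[*fw(-175,57),200],YAW), fw(-160,57), fw(0,140), fw(0,-140))
E
```

```text
rackfull cap [ 381. -496.] [ -85. -501.]
cap [ 423. -474.] [ -50. -470.]
rackfull base edge R [ 466. -377.] [ -29. -366.]
wash base [ 624. -466.] [ 145. -417.]
reagent [ 766. -177.] [ 219. -105.]
tipbox [688. 366.] [ 23. 408.]
rackone L [461. 366.] [-198.  357.]
jar [450. -55.] [-116.  -56.]
marker [788.   9.] [199.  81.]
large orange [455. 251.] [-179.  244.]
(array([-42.17,   4.08, -49.36]), np.float64(0.45816369634053533)) [432.10436768  64.53127281] [606.51678967 110.0209096 ] [ 544.48321033 -163.0209096 ]
```

```bash
python3 - <<'E'
from plant import bot
from h import *
o=bot.get_obs(); print(rel(o,[370,-270,240],YAW))
E
```

```text
(array([-29.7 ,   0.05, -17.61]), np.float64(0.45816369634053533))
```

Call:
{"api": "apply_moves", "payload": {"rows": [[[-29.7, 0, -17.6], 0.458, 4], [[-29.7, 0, -17.6], 0.458, 2], [[-29.7, 0, -17.6], 0.458, 0], [[-29.7, 0, -17.6], 0.458, 0], [[-29.7, 0, -17.6], 0.458, 0]]}}

```text
time: 0.78
tool_pos: [342.0, -296.9, 240.5]
tcp_rot: [-1.572, -0.0, 2.918]
contact_force: [0.8, -1.1, 0.4]
grip_width: 46.4
```

```bash
python3 - <<'E'
from plant import bot
from h import *
o=bot.get_obs(); print(o['tool_pos'],o['joint_positions'],rel(o,[*fw(-180,57),180],YAW))
E
```

```text
[ 341.97535181 -296.8821656   240.50510305] [-8.84900230e-01  2.10298008e-01  1.70908087e+00  7.09980862e-04
  1.22293254e+00  9.09261892e-01] (array([  1.22,   6.09, -37.23]), np.float64(-0.00020599205787785735))
```

Call:
{"api": "apply_moves", "payload": {"rows": [[[-3, 0, -10], 0, 0], [[-3, 2, -20], 0, 0], [[-1, 4, -28], 0, 0], [[1.2, 6, -34], 0, 0], [[1.2, 6, -37.2], 0, 0]]}}

```text
time: 1.4
tool_pos: [406.5, -0.6, 193.5]
tcp_rot: [-1.572, -0.0, 2.918]
contact_force: [0.7, -0.2, -0.1]
grip_width: 0.8
```

```bash
python3 - <<'E'
from plant import bot,vision
from h import *
o=bot.get_obs(); print(o['tool_pos'],o['joint_positions'],rel(o,[*fw(-175,57),100],YAW))
print(vision.camera_info('wrist'))
cv2.imwrite("pics/b_w.png",cv2.cvtColor(vision.capture('wrist'),cv2.COLOR_RGB2BGR))
E
```

```text
[406.52165998  -0.60816641 193.49946288] [-1.91349676e-01  1.76866216e-01  1.89658813e+00  1.18904591e-03
  1.06843367e+00  1.60290857e+00] (array([ 0.45,  9.36, -6.91]), np.float64(-0.0006326170807522402))
{'mtx': array([[361.71281863,   0.        , 283.03947127],
       [  0.        , 361.71281863, 209.26410701],
       [  0.        ,   0.        ,   1.        ]]), 'rvec': array([-1.85050791,  2.32043597,  0.29952245]), 'tvec': array([ 89.56648664, 363.27689736, 444.3078429 ])}
```

View pics/b_w.png

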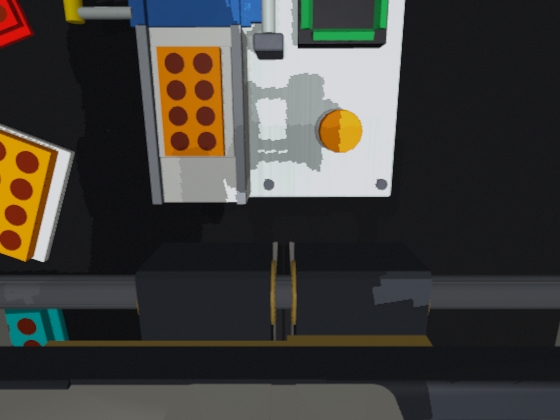

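```bash
python3 - <<'E'
from plant import bot,vision
from h import *
i=vision.camera_info('wrist'); a=cv2.imread('pics/b_w.png')
m=cv2.inRange(cv2.cvtColor(a,cv2.COLOR_BGR2HSV),np.array((5,120,120)),np.array((22,255,255)))
k,l,s,c=cv2.connectedComponentsWithStats(m); j=min(range(1,k),key=lambda q:np.hypot(*(c[q]-(190,100)))); print(s[j])
pts=cv2.findContours((l==j).astype('uint8'),0,1)[0][0][:,0].astype(float)
r=cv2.minAreaRect(np.array([wf(ray(i,p,65)) for p in pts],np.float32)); print('carrier in fixture',r)
for n,p,z in [('rail outer L',(152,203),58),('rail outer R',(247,203),58),('rail L far',(139,27),58),('rail R far',(242,27),58),('floor end L',(161,203),51),('floor end R',(237,203),51),('pillar',(269,46),58),('flange back L',(161,157),57),('flange backR',(235,157),57)]:
    print(n,wf(ray(i,p,z)).round(1))
E
```

```text
[ 156   47   68  109 4457]
carrier in fixture ((-98.40354919433594, 60.75996398925781), (74.70491027832031, 44.13178253173828), 0.13387174904346466)
rail outer L [-174.6   98.2]
rail outer R [-174.2   22.7]
rail L far [-47.  96.]
rail R far [-46.8  23.5]
floor end L [-176.3   93.5]
floor end R [-176.    31.6]
pillar [-59.1   4.6]
flange back L [-138.3   88.4]
flange backR [-138.    31.3]
```

```bash
sed -i 's/^YAW=.*/YAW=-np.radians(12.8); O=np.array([575.5,-26.5])+np.array([-0.9,1.4])/' h.py; python3 - <<'E'
from plant import bot
from h import *
o=bot.get_obs(); print(wf(o['tool_pos'])); print(rel(o,[*fw(-168,57),110],YAW),rel(o,[*fw(-168,57),67.5],YAW))
E
```

```text
[-172.07250082   -7.08440075]
(array([-0.47,  8.26, -6.37]), np.float64(0.004222664193048509)) (array([-0.48, 12.51, -6.35]), np.float64(0.004222664193048509))
```

Call:
{"api": "apply_moves", "payload": {"rows": [[[-0.5, 0, -6.4], 0, 0], [[-0.5, 5, -6.4], 0, 0], [[-0.5, 10, -6.4], 0, 0], [[-0.5, 12.2, -6.4], 0, 0], [[-0.5, 12.4, -6.4], 0, 0]]}}

```text
time: 2.08
tool_pos: [422.6, 68.2, 67.3]
tcp_rot: [-1.575, -0.008, 2.923]
contact_force: [-0.1, -0.1, -0.0]
grip_width: 0.6
```

```bash
python3 - <<'E'
from plant import bot,vision
from h import *
o=bot.get_obs(); print(wf(o['tool_pos']),o['tool_pos'],o['contact_force'])
for n in('wrist','side'):
  a=cv2.cvtColor(vision.capture(n),cv2.COLOR_RGB2BGR)
  if n=='side': a=cv2.resize(a[150:310,170:370],None,fx=3.75,fy=3.75,interpolation=cv2.INTER_CUBIC)
  cv2.imwrite(f"pics/d_{n}.png",a)
E
```

```text
[-168.93294546   57.27194933] [422.55366164  68.17554467  67.27023286] [-0.08547492 -0.13287809 -0.02532222]
```

View pics/d_wrist.png

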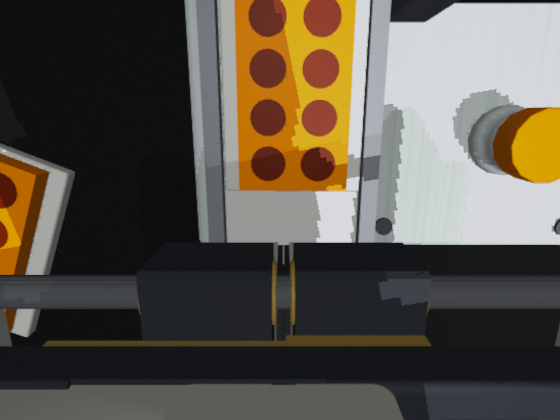

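View pics/d_side.png

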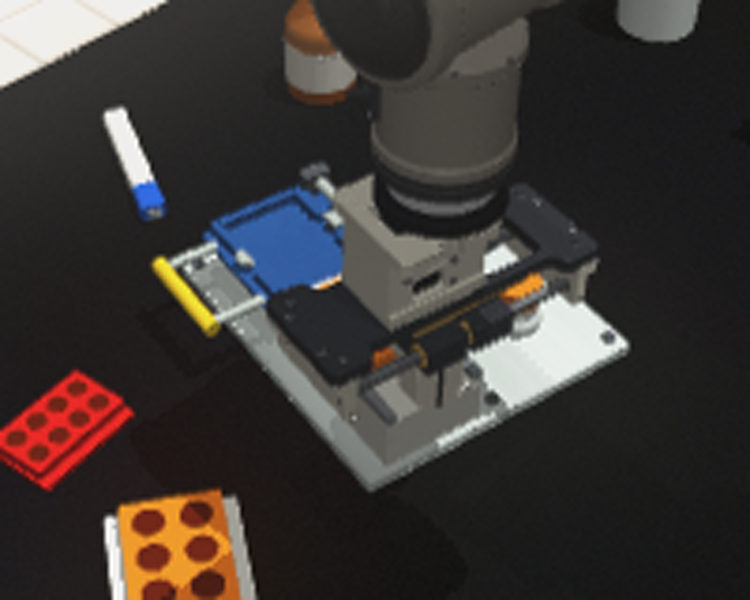

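```bash
python3 - <<'E'
from plant import bot,vision
from h import *
o=bot.get_obs(); i=vision.camera_info('wrist')
print(o['tcp_rot'],wf(o['tool_pos']))
for n,p,z in [('floor L',(226,238),51),('floor R',(357,238),51),('flange L back',(229,191),57),('flange R back',(357,191),57),('body L',(240,190),65),('body R',(347,190),65)]:
    print(n,wf(ray(i,p,z)).round(1))
print(proj(i,[[*fw(-169,57),52]]),rel(o,[*fw(-100,57),67],YAW))
E
```

```text
[-1.57537226 -0.00368938  2.92228547] [-167.48390417   57.48954611]
floor L [-156.8   84.1]
floor R [-156.4   22.1]
flange L back [-132.7   81. ]
flange R back [-132.5   24.6]
body L [-130.6   75.1]
body R [-130.4   30.4]
[[283.07421806 263.08953895]] (array([-6.75,  0.17,  0.08]), np.float64(0.004078083047877712))
```

Call:
{"api": "apply_moves", "payload": {"rows": [[[-1.2, 0, 0.2], 0, 0], [[-2.4, 0, 0.2], 0, 0], [[-3.6, 0, 0.2], 0, 0], [[-4.6, 0, 0.2], 0, 0], [[-5.6, 0, 0.2], 0, 0]]}}

```text
time: 2.8
tool_pos: [478.8, 53.8, 68.7]
tcp_rot: [-1.575, -0.004, 2.922]
contact_force: [-0.5, 0.2, 0.1]
grip_width: 0.4
```

```bash
cat > look.py <<'E'
import sys
from plant import bot,vision
from h import *
tag=sys.argv[1]
o=bot.get_obs(); print(round(o['time'],2),'fix',wf(o['tool_pos']).round(1),'z',o['tool_pos'][2].round(1),'rot',o['tcp_rot'].round(3),'F',o['contact_force'].round(1),'w',round(o['grip_width'],1))
for n in sys.argv[2:]:
  a=cv2.cvtColor(vision.capture(n),cv2.COLOR_RGB2BGR)
  if n=='side': a=cv2.resize(a[150:310,170:370],None,fx=3.75,fy=3.75,interpolation=cv2.INTER_CUBIC)
  if n=='scene': a=cv2.resize(a[150:270,215:375],None,fx=5,fy=5,interpolation=cv2.INTER_CUBIC)
  cv2.imwrite(f"pics/{tag}_{n}.png",a)
E
python3 look.py e wrist
```

```text
2.8 fix [-110.9   55.7] z 68.7 rot [-1.575 -0.004  2.922] F [-0.5  0.2  0.1] w 0.4
```

View pics/e_wrist.png

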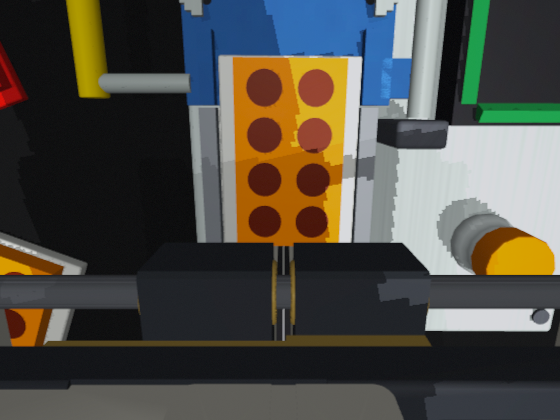

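The carrier is ahead of the fingers, lined up, with its front flange edge at (290,58) already past the pocket mouth at row ~103. I'll push on.

Call:
{"api": "apply_moves", "payload": {"rows": [[[-1.0, 0.15, 0], 0, 0], [[-2.0, 0.2, 0], 0, 0], [[-3.0, 0.2, 0], 0, 0], [[-4.0, 0.2, 0], 0, 0], [[-4.8, 0.2, 0], 0, 0]]}}

```text
time: 3.48
tool_pos: [527.8, 42.9, 66.7]
tcp_rot: [-1.576, -0.002, 2.922]
contact_force: [-0.7, -0.2, 0.3]
grip_width: 0.5
```

```bash
python3 look.py f wrist scene
```

```text
3.48 fix [-60.7  55.9] z 66.7 rot [-1.576e+00 -2.000e-03  2.922e+00] F [-0.7 -0.2  0.3] w 0.5
```

View pics/f_wrist.png

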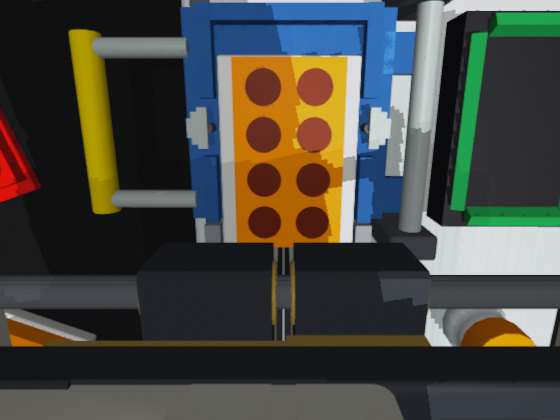

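About 15 mm of gap remains, from the flange front at row 57 to the stop wall at row ~25.

Call:
{"api": "apply_moves", "payload": {"rows": [[[-0.5, 0, 0], 0, 0], [[-0.9, 0, 0], 0, 0], [[-1.1, 0, 0], 0, 0], [[-1.2, 0, 0], 0, 0]]}}

```text
time: 4.08
tool_pos: [539.7, 40.2, 66.7]
tcp_rot: [-1.576, -0.001, 2.922]
contact_force: [-1.7, 0.0, 0.2]
grip_width: 0.6
```

```bash
python3 look.py g wrist
```

```text
4.08 fix [-48.4  55.9] z 66.7 rot [-1.576e+00 -1.000e-03  2.922e+00] F [-1.7  0.   0.2] w 0.6
```

View pics/g_wrist.png

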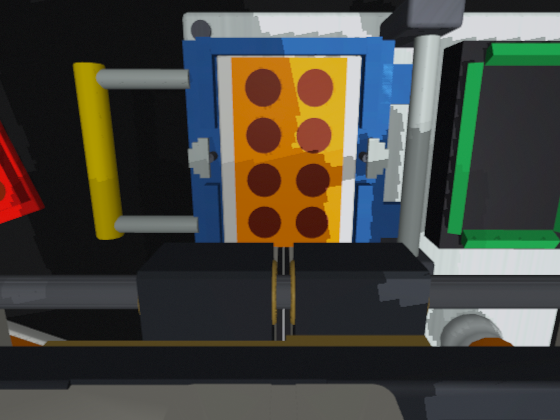

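Call:
{"api": "apply_moves", "payload": {"rows": [[[-0.1, 0, 0], 0, 0], [[-0.2, 0, 0], 0, 0], [[-0.2, 0, 0], 0, 0]]}}

```text
time: 4.5
tool_pos: [540.0, 40.1, 66.5]
tcp_rot: [-1.575, -0.005, 2.922]
contact_force: [-7.2, 1.6, 4.0]
grip_width: 0.5
```

Firm contact: 7 N with almost no travel. I'll back off, lift, and check the seating.

Call:
{"api": "apply_moves", "payload": {"rows": [[[1.0, 0, 0], 0, 0], [[2.5, -0.5, 0], 0, 0], [[3, -6, 0], 0, 3], [[3, -10, 0], 0, 3], [[3, -10, 0], 0, 3]]}}

```text
time: 5.12
tool_pos: [512.5, 46.2, 170.2]
tcp_rot: [-1.577, 0.002, 2.922]
contact_force: [0.4, 0.2, 0.2]
grip_width: 26.2
```

```bash
python3 look.py i wrist side
```

```text
5.12 fix [-76.3  55.8] z 170.2 rot [-1.577e+00  2.000e-03  2.922e+00] F [0.4 0.2 0.2] w 26.2
```

View pics/i_wrist.png

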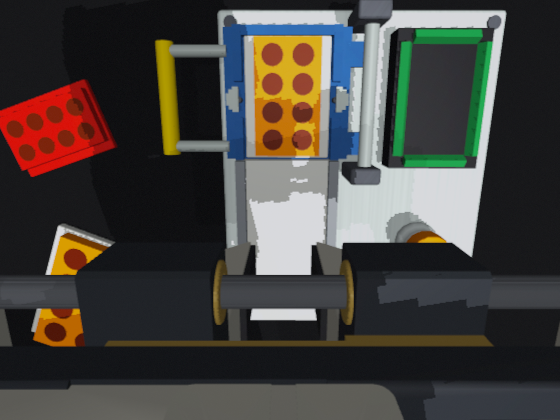

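View pics/i_side.png

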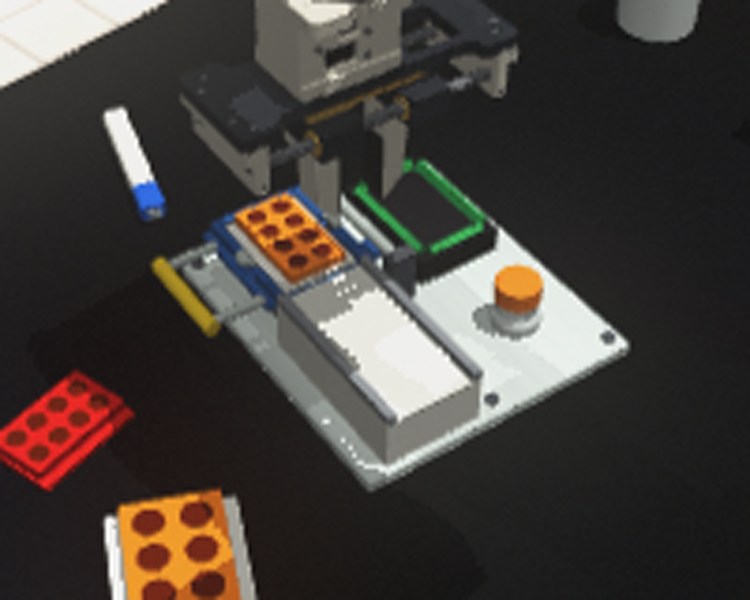

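Carrier front at row 36 meets the stop wall and its back is at row 157 by the open edge, so it is seated and the clips at (232,98) and (342,98) are clear. Next, the handle, which is centred near (169,97).

```bash
python3 - <<'E'
from plant import bot,vision
from h import *
o=bot.get_obs(); i=vision.camera_info('wrist'); a=cv2.imread('pics/i_wrist.png')
m=cv2.inRange(cv2.cvtColor(a,cv2.COLOR_BGR2HSV),np.array((23,120,80)),np.array((35,255,255)))
m[:,:150]=0;m[:,185:]=0;m[170:]=0
pts=np.argwhere(m)[:,::-1].astype(float)
W=np.array([ray(i,p,50)[:2] for p in pts],np.float32); r=cv2.minAreaRect(W)
print(r, wf(r[0]))
P=(2*np.array([604.8,110.8])+np.array(r[0]))/3; print(P,wf(P))
print(rel(o,[*P,120],YAW),rel(o,[*P,46],YAW))
E
```

```text
((603.3375854492188, 107.21255493164062), (11.965682983398438, 75.39114379882812), 77.06153106689453) [ -1.29020987 135.39127139]
[604.31252848 109.60418498] [ -0.86935684 137.93946505]
(array([-7.79,  4.68, -8.21]), np.float64(0.0038968045069731616)) (array([-7.83, 12.08, -8.17]), np.float64(0.0038968045069731616))
```

Call:
{"api": "apply_moves", "payload": {"rows": [[[-4, 0, -4], 0, 3.2], [[-7.8, 0, -8.1], 0, 3.2], [[-7.8, 3, -8.1], 0.004, 3.2], [[-7.8, 5, -8.1], 0.004, 3.2], [[-7.8, 5, -8.1], 0.004, 3.2]]}}

```text
time: 5.85
tool_pos: [601.9, 108.5, 113.4]
tcp_rot: [-1.573, -0.011, 2.918]
contact_force: [-0.4, -0.2, -0.4]
grip_width: 32.2
```

```bash
python3 look.py j wrist side
```

```text
5.85 fix [ -2.9 136.4] z 113.4 rot [-1.573 -0.011  2.918] F [-0.4 -0.2 -0.4] w 32.2
```

View pics/j_wrist.png

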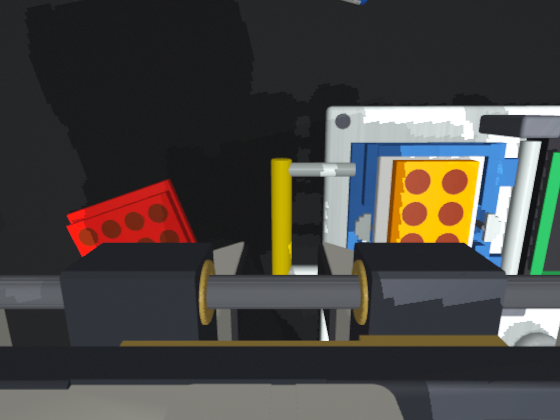

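View pics/j_side.png

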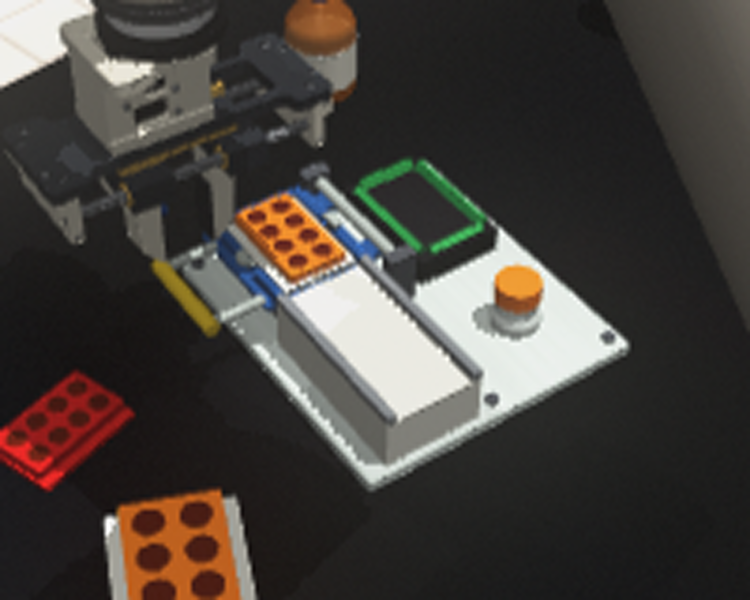

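The handle bar (column 282) lies midway between the fingers (columns ~240 and ~328). Going down onto it.

Call:
{"api": "apply_moves", "payload": {"rows": [[[-0.2, 3, 0], 0, 3.2], [[-0.2, 5.5, 0], 0, 3.2], [[-0.2, 6.7, 0], 0, 3.2], [[-0.2, 6.7, 0], 0, 3.2]]}}

```text
time: 6.45
tool_pos: [605.4, 108.3, 49.4]
tcp_rot: [-1.575, -0.006, 2.918]
contact_force: [-0.3, 0.0, 0.5]
grip_width: 31.9
```

```bash
python3 look.py k side wrist
```

```text
6.45 fix [  0.5 136.9] z 49.4 rot [-1.575 -0.006  2.918] F [-0.3  0.   0.5] w 31.9
```

View pics/k_side.png

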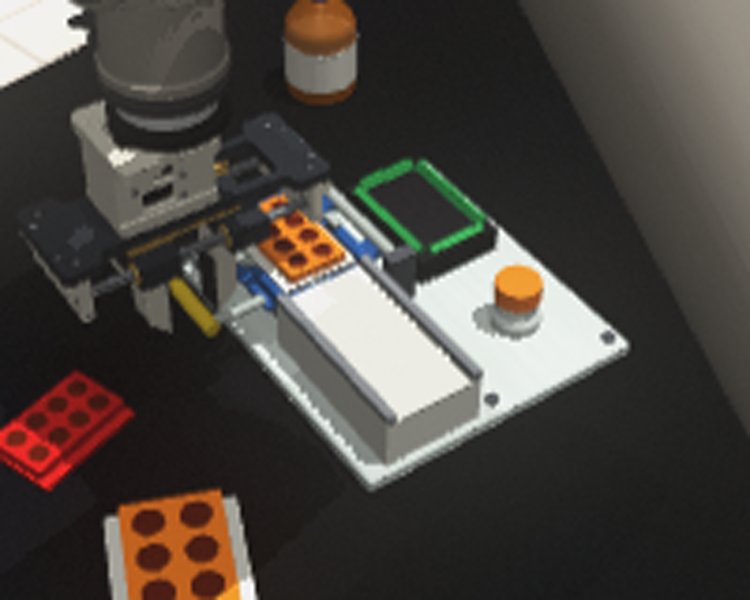

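View pics/k_wrist.png

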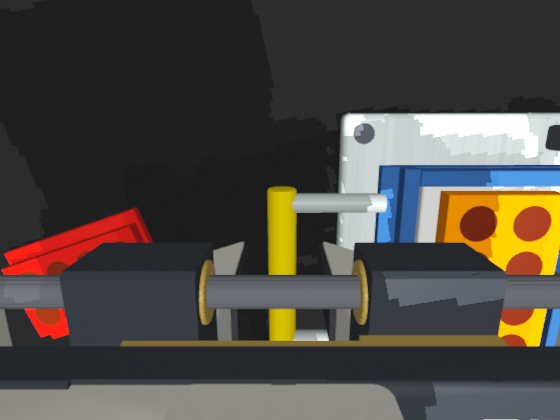

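Call:
{"api": "apply_moves", "payload": {"rows": [[[0, 0.3, 0], 0, 3.2], [[0, 0.3, 0], 0, 1], [[0, 0.3, 0], 0, 0.4], [[0, 0.3, 0], 0, 0.4], [[0, 0.3, 0], 0, 0.4]]}}

```text
time: 7.18
tool_pos: [606.4, 108.8, 47.7]
tcp_rot: [-1.576, -0.003, 2.918]
contact_force: [0.9, 2.0, 0.6]
grip_width: 10.8
```

```bash
python3 look.py l
```

```text
7.17 fix [  1.3 137.6] z 47.7 rot [-1.576 -0.003  2.918] F [0.9 2.  0.6] w 10.8
```

Gripped: 10.8 mm opening, 2 N side force. Next, working out the arc rows in tool axes.

```bash
cat > arc.py <<'E'
import sys
from plant import bot
from h import *
P0=np.array([606.4,108.8,47.7])
o=bot.get_obs(); d=o['tool_pos']-P0
y=d[:2]@ey; x=d[:2]@ex; z=d[2]
print('t',round(o['time'],2),'theta now',round(np.degrees(np.arctan2(z-1,y+140)),1),'radius',round(np.hypot(z-1,y+140),1),'x off',round(x,1),'F fix',(o['contact_force'][:2]@ex).round(1),(o['contact_force'][:2]@ey).round(1),o['contact_force'][2].round(1),'w',round(o['grip_width'],1),'rot',o['tcp_rot'].round(3))
for g in sys.argv[1:]:
    t=np.radians(float(g)); dy=140*(np.cos(t)-1)+np.sin(t); dz=140*np.sin(t)+1-np.cos(t)
    P=P0.copy(); P[:2]+=dy*ey; P[2]+=dz
    print(g,rel(o,P,YAW))
E
python3 arc.py 3 7 12 18 24
```

```text
t 7.17 theta now -0.4 radius 140.0 x off -0.0 F fix 0.4 2.2 0.6 w 10.8 rot [-1.576 -0.003  2.918]
3 (array([ 0.  , -0.73,  0.01]), np.float64(-0.0002464395775305661))
7 (array([ 0.  , -1.7 ,  0.08]), np.float64(-0.0002464395775305661))
12 (array([ 0.01, -2.91,  0.27]), np.float64(-0.0002464395775305661))
18 (array([ 0.01, -4.33,  0.63]), np.float64(-0.0002464395775305661))
24 (array([ 0.02, -5.7 ,  1.14]), np.float64(-0.0002464395775305661))
```

Call:
{"api": "apply_moves", "payload": {"rows": [[[0, -0.75, 0.0], 0, 0.4], [[0, -1.7, 0.1], 0, 0.4], [[0, -2.9, 0.25], 0, 0.4], [[0, -4.3, 0.6], 0, 0.4], [[0, -5.7, 1.15], 0, 0.4]]}}

```text
time: 7.8
tool_pos: [603.9, 97.8, 106.0]
tcp_rot: [-1.577, -0.003, 2.918]
contact_force: [1.2, 4.5, -3.1]
grip_width: 10.9
```

```bash
python3 arc.py 30 36 42 48 54; python3 look.py m side
```

```text
t 7.8 theta now 24.0 radius 140.9 x off -0.0 F fix 0.2 4.7 -3.1 w 10.9 rot [-1.577 -0.003  2.918]
30 (array([ 0.  , -1.19,  0.68]), np.float64(-0.00016235152186538926))
36 (array([ 0.  , -2.43,  1.47]), np.float64(-0.00016235152186538926))
42 (array([ 0.01, -3.58,  2.37]), np.float64(-0.00016235152186538926))
48 (array([ 0.01, -4.63,  3.39]), np.float64(-0.00016235152186538926))
54 (array([ 0.01, -5.57,  4.52]), np.float64(-0.00016235152186538926))
7.8 fix [  1.3 126.3] z 106.0 rot [-1.577 -0.003  2.918] F [ 1.2  4.5 -3.1] w 10.9
```

View pics/m_side.png

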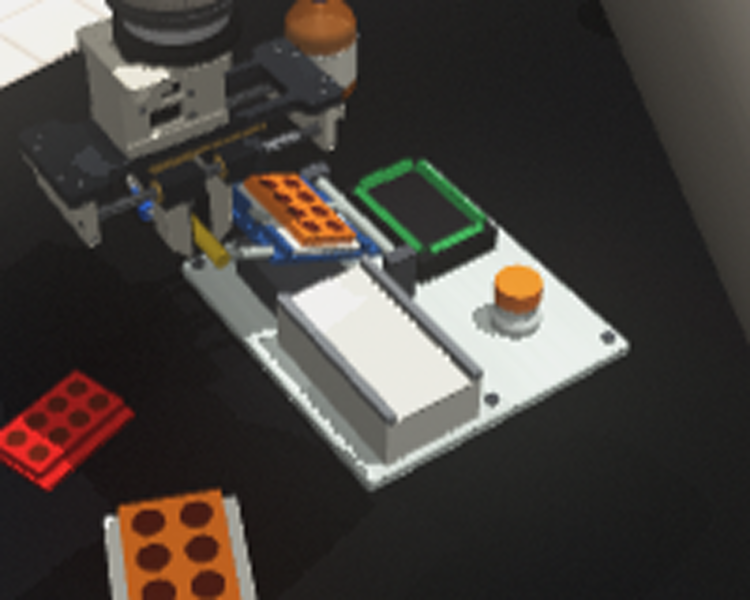

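The plate is at about 24° with the carrier still in its pocket. Forces are small, so I'll continue.

Call:
{"api": "apply_moves", "payload": {"rows": [[[0, -1.2, 0.65], 0, 0.4], [[0, -2.4, 1.45], 0, 0.4], [[0, -3.6, 2.35], 0, 0.4], [[0, -4.6, 3.4], 0, 0.4], [[0, -5.6, 4.5], 0, 0.4]]}}

```text
time: 8.48
tool_pos: [594.1, 54.0, 165.9]
tcp_rot: [-1.58, -0.001, 2.918]
contact_force: [0.6, 6.9, 1.7]
grip_width: 11.1
```

```bash
python3 arc.py 60 66 72 78 84; python3 look.py n side
```

```text
t 8.47 theta now 54.4 radius 144.1 x off 0.1 F fix -1.0 6.9 1.7 w 11.1 rot [-1.580e+00 -1.000e-03  2.918e+00]
60 (array([ 0.01, -0.37,  1.29]), np.float64(-2.4092261669217407e-05))
66 (array([ 0.01, -1.05,  2.59]), np.float64(-2.4092261669217407e-05))
72 (array([ 0.01, -1.6 ,  3.94]), np.float64(-2.4092261669217407e-05))
78 (array([ 0.01, -2.  ,  5.35]), np.float64(-2.4092261669217407e-05))
84 (array([ 0.01, -2.26,  6.8 ]), np.float64(-2.4092261669217407e-05))
8.47 fix [ 1.5 81.4] z 165.9 rot [-1.580e+00 -1.000e-03  2.918e+00] F [0.6 6.9 1.7] w 11.1
```

View pics/n_side.png

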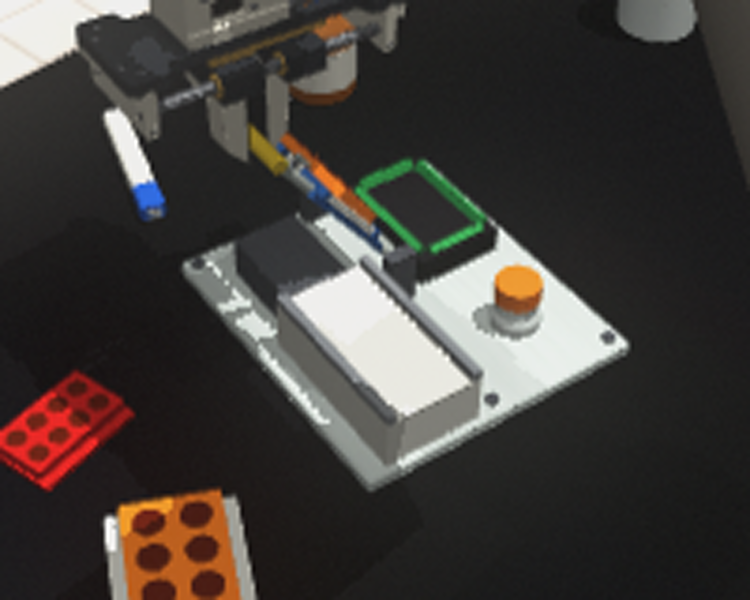

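Plate at about 54°, with the carrier held against it. Continuing.

Call:
{"api": "apply_moves", "payload": {"rows": [[[0, -0.35, 1.3], 0, 0.4], [[0, -1.05, 2.6], 0, 0.4], [[0, -1.6, 3.95], 0, 0.4], [[0, -2.0, 5.35], 0, 0.4], [[0, -2.25, 6.8], 0, 0.4]]}}

```text
time: 9.15
tool_pos: [578.6, -14.2, 190.9]
tcp_rot: [-1.58, 0.001, 2.918]
contact_force: [0.4, 3.6, -0.7]
grip_width: 11.1
```

```bash
python3 arc.py 90 96 102 108 114; python3 look.py p side scene
```

```text
t 9.15 theta now 84.4 radius 142.8 x off 0.1 F fix -0.4 3.6 -0.7 w 11.1 rot [-1.580e+00  1.000e-03  2.918e+00]
90 (array([0.01, 0.2 , 1.29]), np.float64(-0.0003841792370069541))
96 (array([0.01, 0.26, 2.75]), np.float64(-0.0003841792370069541))
102 (array([0.01, 0.46, 4.2 ]), np.float64(-0.0003841792370069541))
108 (array([0.01, 0.82, 5.63]), np.float64(-0.0003841792370069541))
114 (array([0.01, 1.32, 7.  ]), np.float64(-0.0003841792370069541))
9.15 fix [ 1.4 11.5] z 190.9 rot [-1.580e+00  1.000e-03  2.918e+00] F [ 0.4  3.6 -0.7] w 11.1
```

View pics/p_side.png

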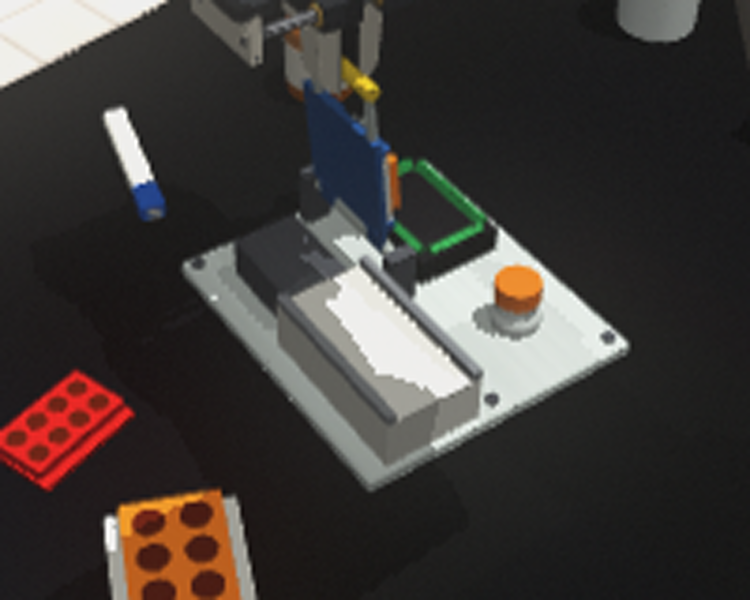

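View pics/p_scene.png

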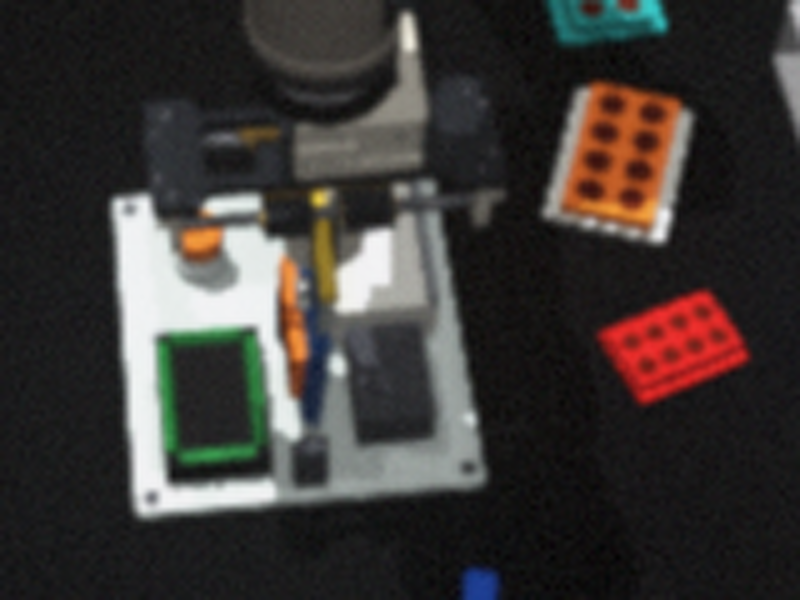

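Nearly upright, and the carrier is on the plate. Over the top.

Call:
{"api": "apply_moves", "payload": {"rows": [[[0, 0.2, 1.3], 0, 0.4], [[0, 0.25, 2.75], 0, 0.4], [[0, 0.45, 4.2], 0, 0.4], [[0, 0.8, 5.6], 0, 0.4], [[0, 1.3, 7.0], 0, 0.4]]}}

```text
time: 9.88
tool_pos: [562.4, -84.7, 176.9]
tcp_rot: [-1.578, 0.0, 2.916]
contact_force: [1.3, 3.1, 1.2]
grip_width: 11.1
```

```bash
python3 arc.py 120 126 132 138 144
```

```text
t 9.88 theta now 114.5 radius 140.9 x off -0.1 F fix 0.6 3.3 1.2 w 11.1 rot [-1.578  0.     2.916]
120 (array([-0.01,  0.64,  1.07]), np.float64(-0.002108571756908262))
126 (array([-0.01,  1.42,  2.31]), np.float64(-0.002108571756908262))
132 (array([-0.01,  2.33,  3.47]), np.float64(-0.002108571756908262))
138 (array([-0.02,  3.35,  4.52]), np.float64(-0.002108571756908262))
144 (array([-0.02,  4.47,  5.46]), np.float64(-0.002108571756908262))
```

Call:
{"api": "apply_moves", "payload": {"rows": [[[0, 0.65, 1.05], 0, 0.4], [[0, 1.4, 2.3], 0, 0.4], [[0, 2.3, 3.45], 0, 0.4], [[0, 3.35, 4.5], 0, 0.4], [[0, 4.45, 5.45], 0, 0.4]]}}

```text
time: 10.5
tool_pos: [550.0, -138.0, 131.0]
tcp_rot: [-1.579, -0.0, 2.916]
contact_force: [1.4, 3.2, 0.9]
grip_width: 10.7
```

```bash
python3 arc.py 149 154 159 163 167; python3 look.py q side wrist
```

```text
t 10.5 theta now 144.0 radius 139.9 x off -0.3 F fix 0.6 3.4 0.9 w 10.7 rot [-1.579 -0.     2.916]
149 (array([-0.03,  0.93,  0.64]), np.float64(-0.002218064432428335))
154 (array([-0.04,  1.99,  1.24]), np.float64(-0.002218064432428335))
159 (array([-0.04,  3.1 ,  1.74]), np.float64(-0.002218064432428335))
163 (array([-0.04,  4.02,  2.07]), np.float64(-0.002218064432428335))
167 (array([-0.04,  4.96,  2.34]), np.float64(-0.002218064432428335))
10.5 fix [   1.  -115.6] z 131.0 rot [-1.579 -0.     2.916] F [1.4 3.2 0.9] w 10.7
```

View pics/q_side.png

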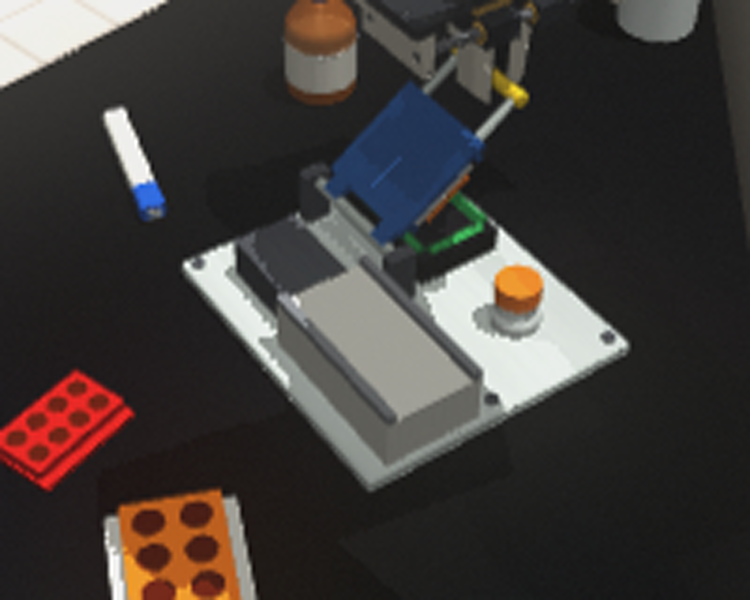

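View pics/q_wrist.png

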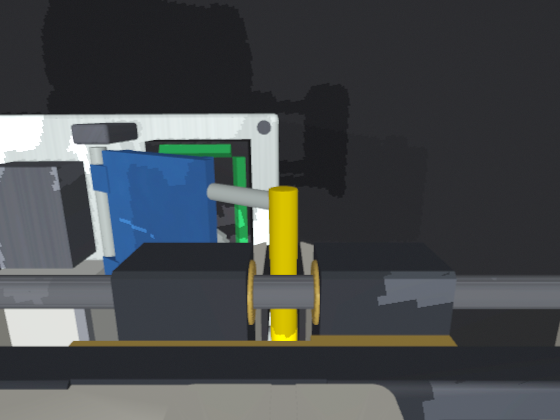

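At 144° the carrier (orange edge at side crop (445,195)) is still in the plate and coming down over the nest. Lowering more slowly.

Call:
{"api": "apply_moves", "payload": {"rows": [[[0, 0.9, 0.65], 0, 0.4], [[0, 2.0, 1.25], 0, 0.4], [[0, 3.1, 1.75], 0, 0.4], [[0, 4.0, 2.05], 0, 0.4], [[0, 4.95, 2.35], 0, 0.4]]}}

```text
time: 11.22
tool_pos: [544.6, -161.0, 80.0]
tcp_rot: [-1.579, -0.001, 2.915]
contact_force: [1.6, 4.9, -0.3]
grip_width: 10.9
```

```bash
python3 arc.py 170 173 176 178 180; python3 look.py r side
```

```text
t 11.22 theta now 167.1 radius 140.3 x off -0.5 F fix 0.4 5.2 -0.3 w 10.9 rot [-1.579e+00 -1.000e-03  2.915e+00]
170 (array([-0.06,  0.6 ,  0.1 ]), np.float64(-0.0032247530757194554))
173 (array([-0.06,  1.33,  0.22]), np.float64(-0.0032247530757194554))
176 (array([-0.06,  2.05,  0.3 ]), np.float64(-0.0032247530757194554))
178 (array([-0.06,  2.54,  0.33]), np.float64(-0.0032247530757194554))
180 (array([-0.06,  3.03,  0.35]), np.float64(-0.0032247530757194554))
11.22 fix [   0.8 -139.2] z 80.0 rot [-1.579e+00 -1.000e-03  2.915e+00] F [ 1.6  4.9 -0.3] w 10.9
```

View pics/r_side.png

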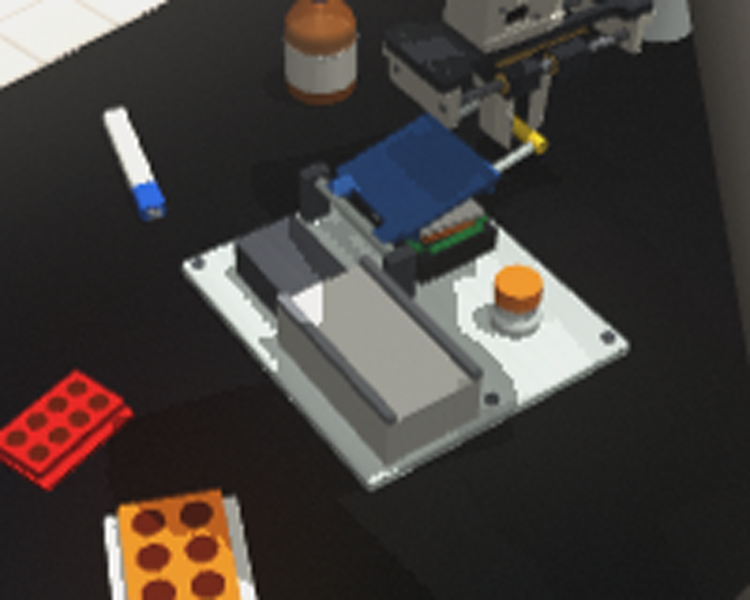

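Call:
{"api": "apply_moves", "payload": {"rows": [[[0, 0.5, 0.1], 0, 0.4], [[0, 1.1, 0.2], 0, 0.4], [[0, 1.7, 0.25], 0, 0.4], [[0, 2.3, 0.3], 0, 0.4], [[0, 2.7, 0.35], 0, 0.4]]}}

```text
time: 11.9
tool_pos: [543.7, -164.1, 51.5]
tcp_rot: [-1.579, -0.002, 2.915]
contact_force: [2.0, 4.3, 1.3]
grip_width: 11.0
```

```bash
python3 arc.py 180; python3 look.py s side
```

```text
t 11.9 theta now 178.8 radius 140.0 x off -0.7 F fix 1.0 4.6 1.3 w 11.0 rot [-1.579e+00 -2.000e-03  2.915e+00]
180 (array([-0.07,  0.18, -0.  ]), np.float64(-0.0035598561214182922))
11.9 fix [   0.7 -142.4] z 51.5 rot [-1.579e+00 -2.000e-03  2.915e+00] F [2.  4.3 1.3] w 11.0
```

View pics/s_side.png

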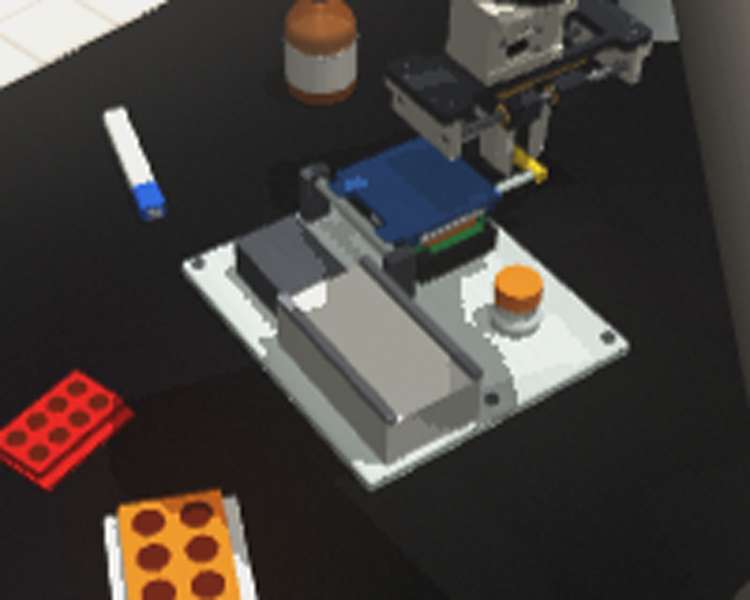

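Call:
{"api": "apply_moves", "payload": {"rows": [[[0, 0.1, 0], 0, 0.4], [[0, 0.2, 0], 0, 0.4], [[0, 0.3, 0], 0, 0.4], [[0, 0.3, 0], 0, 0.4]]}}

```text
time: 12.45
tool_pos: [543.8, -164.1, 50.7]
tcp_rot: [-1.578, -0.001, 2.915]
contact_force: [-4.8, 5.1, 19.7]
grip_width: 10.8
```

```bash
python3 arc.py 180
```

```text
t 12.45 theta now 179.2 radius 140.0 x off -0.5 F fix -5.8 3.9 19.7 w 10.8 rot [-1.578e+00 -1.000e-03  2.915e+00]
180 (array([-0.05,  0.1 , -0.  ]), np.float64(-0.003059424902737362))
```

The plate is bottomed out (20 N upward). Releasing.

Call:
{"api": "apply_moves", "payload": {"rows": [[[0, -0.1, 0], 0, 1.5], [[0, -0.1, 0], 0, 3.2], [[0, -0.1, 0], 0, 3.2], [[0, -0.1, 0], 0, 3.2], [[0, -0.1, 0], 0, 3.2]]}}

```text
time: 13.08
tool_pos: [543.7, -164.2, 51.4]
tcp_rot: [-1.579, -0.001, 2.915]
contact_force: [-0.0, 0.2, -0.5]
grip_width: 32.0
```

```bash
python3 look.py t wrist
```

```text
13.07 fix [   0.7 -142.4] z 51.4 rot [-1.579e+00 -1.000e-03  2.915e+00] F [-0.   0.2 -0.5] w 32.0
```

View pics/t_wrist.png

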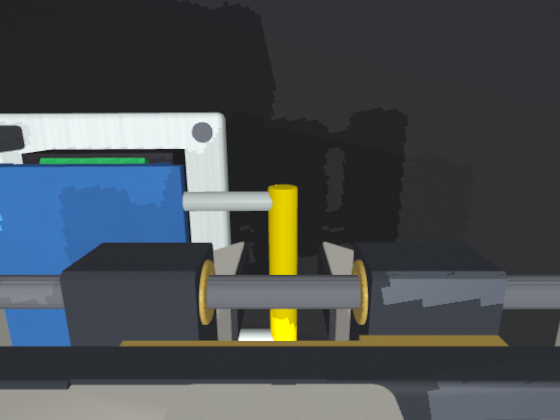

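Fingers are open around the bar at column 283, with no contact. Going straight up and clear.

Call:
{"api": "apply_moves", "payload": {"rows": [[[0, -3, 0], 0, 3.2], [[0, -7, 0], 0, 3.2], [[0, -12, 0], 0, 3.2], [[0, -16, 0], 0, 3.2], [[0, -16, 0], 0, 3.2]]}}

```text
time: 13.75
tool_pos: [545.1, -166.1, 215.0]
tcp_rot: [-1.577, 0.006, 2.915]
contact_force: [-0.2, -0.0, -0.9]
grip_width: 32.2
```

```bash
python3 look.py u side scene wrist
```

```text
13.75 fix [   2.5 -144. ] z 215.0 rot [-1.577  0.006  2.915] F [-0.2 -0.  -0.9] w 32.2
```

View pics/u_side.png

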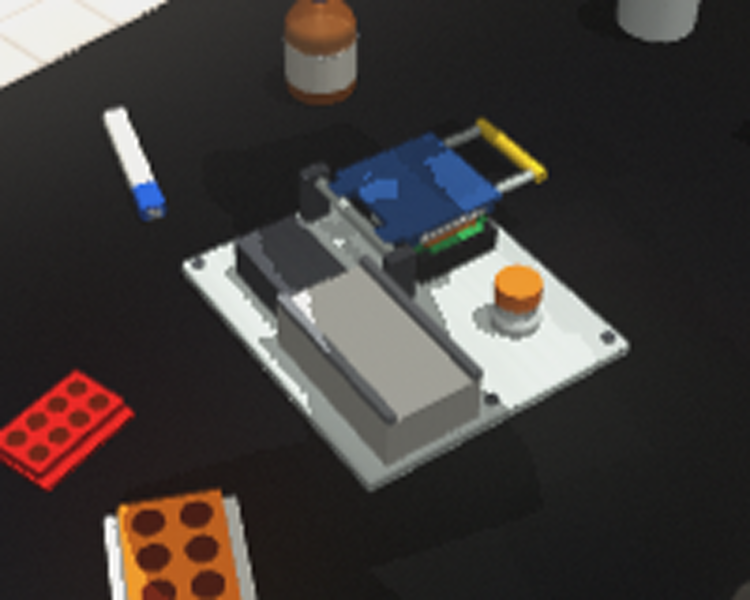

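View pics/u_scene.png

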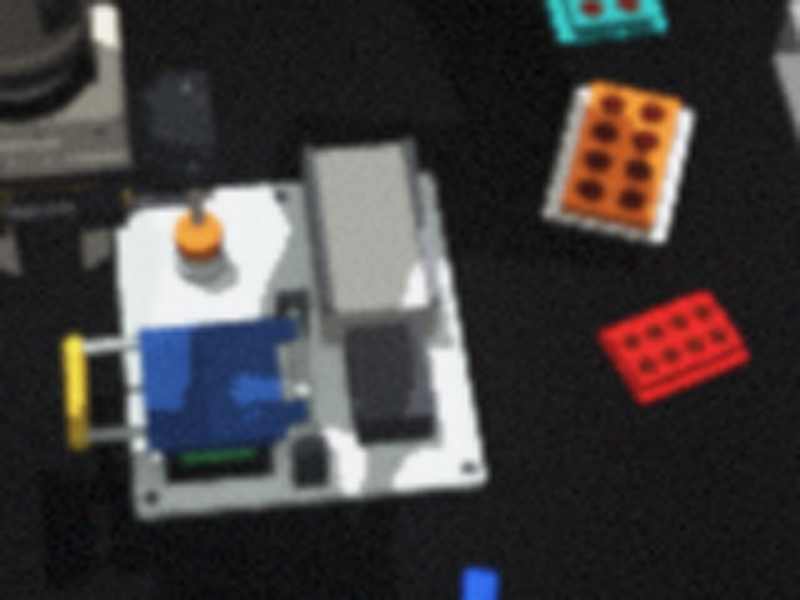

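View pics/u_wrist.png

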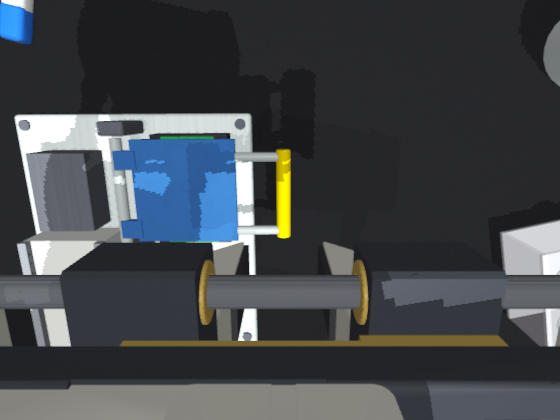

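```bash
python3 - <<'E'
from plant import bot,vision
from h import *
from scipy.optimize import least_squares
a=cv2.cvtColor(vision.capture('side'),cv2.COLOR_RGB2BGR); b=cv2.cvtColor(vision.capture('scene'),cv2.COLOR_RGB2BGR)
cv2.imwrite('pics/v_side.png',cv2.resize(a[175:235,250:330],None,fx=10,fy=10,interpolation=cv2.INTER_CUBIC))
S=vision.camera_info('side');C=vision.camera_info('scene')
def c(im,box):
    m=cv2.inRange(cv2.cvtColor(im,cv2.COLOR_BGR2HSV),np.array((22,120,60)),np.array((35,255,255)))
    x0,y0,x1,y1=box; p=np.argwhere(m[y0:y1,x0:x1]); return p.mean(0)[::-1]+(x0,y0)
for n,pa,pb in [('start',c(cv2.imread('pics/a_side.png'),(205,215,235,245)),c(cv2.imread('pics/a_scene.png'),(312,205,328,235))),('now',c(a,(290,178,320,202)),c(b,(222,212,236,242)))]:
    r=least_squares(lambda P:np.r_[proj(S,P)[0]-pa,proj(C,P)[0]-pb],[570,0,50]); print(n,pa,pb,r.x.round(1),wf(r.x).round(1),round(r.cost,2))
o=bot.get_obs();print(o['time'])
E
```

```text
start [219.07633588 228.61832061] [318.87272727 220.        ] [604.5 111.1  50.3] [ -1.  139.5] 0.0
now [305.83838384 189.27272727] [229.5840708  227.79646018] [ 543.8 -163.    52.5] [   0.5 -141.3] 0.06
14.0
```

View pics/v_side.png

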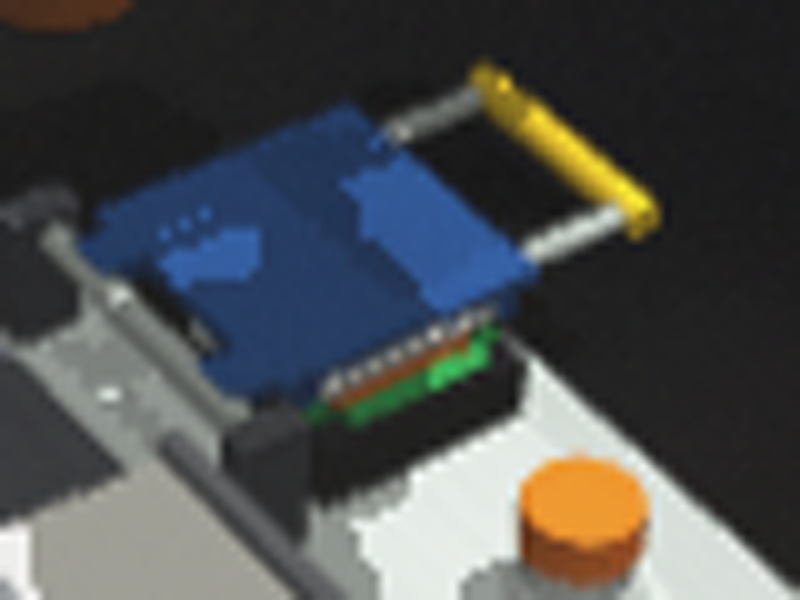

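```bash
python3 - <<'E'
from plant import vision
from h import *
S=vision.camera_info('side')
yy=-58.5
for n,x,z in [('plate edge back',-41,58),('plate edge pocket floor',-41,50),('flange top z47',-39.5,47),('flange bot z41',-39.5,41),('flange top stuck z50',-39.5,50),('flange bot stuck z44',-39.5,44),('body z39',-37.5,39),('wall top inner',-40.5,39),('wall top outer',-45,39),('block top',-46,33)]:
    p=proj(S,[*fw(x,yy),z])[0]; print(n,p.round(2),'crop',((p-[250,175])*10+5).round())
a=cv2.imread('pics/v_side.png')
for u in (400,):
  for v in range(330,440,8): print(v,a[v,u][::-1], end=' ')
E
```

```text
plate edge back [291.53 206.46] crop [420. 320.]
plate edge pocket floor [291.38 208.7 ] crop [419. 342.]
flange top z47 [290.99 209.23] crop [415. 347.]
flange bot z41 [290.88 210.89] crop [414. 364.]
flange top stuck z50 [291.05 208.39] crop [415. 339.]
flange bot stuck z44 [290.94 210.06] crop [414. 356.]
body z39 [290.4  211.03] crop [409. 365.]
wall top inner [291.07 211.65] crop [416. 371.]
wall top outer [292.07 212.58] crop [426. 381.]
block top [292.18 214.44] crop [427. 399.]
330 [35 53 85] 338 [50 59 78] 346 [85 89 93] 354 [120 117 110] 362 [111  96  85] 370 [115  69  45] 378 [93 75 35] 386 [ 45 102  53] 394 [ 44 104  56] 402 [40 89 50] 410 [35 53 39] 418 [33 30 32] 426 [33 32 32] 434 [33 32 32]
```

The plate reads flat: the handle rose 2.2 mm against 2 mm expected. The side view is too coarse to tell the carrier's depth in the nest, because the orange strip looks about 2 px thick. I'll look from closer with the wrist camera.

```bash
python3 - <<'E'
from plant import bot,vision
from h import *
o=bot.get_obs(); i=vision.camera_info('wrist'); M,Rm,t=cam(i)
C=-Rm.T@t; Rt=R.from_euler('xyz',o['tcp_rot'])
print('cam in tool',Rt.inv().apply(C-o['tool_pos']).round(1),'fwd in tool',Rt.inv().apply(Rm[2]).round(3),'right',Rt.inv().apply(Rm[0]).round(3))
# choose tcp poses: predict pixel of carrier front edge
c_t=Rt.inv().apply(C-o['tool_pos'])
tgt=np.array([*fw(-40,-56),44])
for (x,y,z) in [(-180,-56,120),(-200,-56,120),(-160,-56,110),(-220,-56,130),(-190,-56,100)]:
    p=np.array([*fw(x,y),z]); C2=p+Rt.apply(c_t); v=Rm@(tgt-C2); px=M@v/v[2]
    h=tgt-C2; print((x,y,z),px[:2].round(),'dist',np.linalg.norm(h).round(),'depr',np.degrees(np.arctan2(-h[2],np.hypot(h[0],h[1]))).round(),rel(o,p)[0], 'r',np.hypot(*p[:2]).round())
E
```

```text
cam in tool [ -67.4 -144.5    0.6] fwd in tool [ 0.253  0.968 -0.   ] right [ 0. -0.  1.]
(-180, -56, 120) [282. -25.] dist 232.0 depr 72.0 [18.    9.13 -8.62] r 389.0
(-200, -56, 120) [282. -69.] dist 239.0 depr 67.0 [20.    9.14 -8.61] r 369.0
(-160, -56, 110) [282.  11.] dist 217.0 depr 76.0 [16.   10.12 -8.62] r 409.0
(-220, -56, 130) [ 282. -103.] dist 256.0 depr 64.0 [22.01  8.15 -8.62] r 349.0
(-190, -56, 100) [282. -65.] dist 216.0 depr 68.0 [18.99 11.13 -8.6 ] r 379.0
```

```bash
python3 - <<'E'
from plant import bot,vision
from h import *
o=bot.get_obs(); i=vision.camera_info('wrist'); M,Rm,t=cam(i)
C=-Rm.T@t; Rt=R.from_euler('xyz',o['tcp_rot']); c_t=Rt.inv().apply(C-o['tool_pos']); A=Rm@Rt.as_matrix() # tool->cam
print(o['joint_positions'].round(2))
tgt=np.array([*fw(-40,-56),44])
for turn in (-1.57,1.57):
  R2=Rt*R.from_euler('y',turn)
  for (x,y,z) in [(-180,-73,100),(-190,-73,110),(-170,-73,85)]:
    if turn>0: y=-56+17
    p=np.array([*fw(x,y),z]); C2=p+R2.apply(c_t); v=A@R2.inv().apply(tgt-C2); px=M@v/v[2]; h=tgt-C2
    print(turn,(x,y,z),px[:2].round(),np.linalg.norm(h).round(),'depr',np.degrees(np.arctan2(-h[2],np.hypot(h[0],h[1]))).round(),rel(o,p)[0],'r',np.hypot(*p[:2]).round())
E
```

```text
[-0.43  0.45  1.45  0.01  1.25  1.36]
-1.57 (-180, -73, 100) [528. 206.] 249.0 depr 54.0 [17.99 11.12 -6.9 ] r 387.0
-1.57 (-190, -73, 110) [534. 202.] 263.0 depr 53.0 [18.99 10.12 -6.91] r 377.0
-1.57 (-170, -73, 85) [527. 213.] 231.0 depr 53.0 [16.98 12.61 -6.89] r 397.0
1.57 (-180, -39, 100) [ 36. 206.] 250.0 depr 53.0 [ 18.    11.14 -10.3 ] r 391.0
1.57 (-190, -39, 110) [ 30. 202.] 263.0 depr 53.0 [ 19.    10.15 -10.31] r 381.0
1.57 (-170, -39, 85) [ 36. 213.] 232.0 depr 53.0 [ 16.99  12.64 -10.29] r 401.0
```

Call:
{"api": "apply_moves", "payload": {"rows": [[[5, 0, -1.5], -0.18, 3.2], [[10, 0, -3], -0.36, 3.2], [[14, 0, -5], -0.54, 3.2], [[18, 0, -6.9], -0.72, 3.2], [[18, 2, -6.9], -0.9, 3.2]]}}

```text
time: 14.62
tool_pos: [381.1, -55.7, 191.1]
tcp_rot: [-1.579, 0.004, -2.461]
contact_force: [0.7, 0.5, 0.1]
grip_width: 31.9
```

```bash
python3 - <<'E'
from plant import bot
from h import *
o=bot.get_obs(); print(wf(o['tool_pos']),o['tool_pos'],o['joint_positions'].round(2),rel(o,[*fw(-180,-73),105],YAW-np.pi/2))
E
```

```text
[-181.89308706  -72.75343324] [381.10865977 -55.74732329 191.11830653] [-0.35  0.14  1.95  0.01  1.06  0.53] (array([-0.06,  8.61,  0.23]), np.float64(-0.6664668601083217))
```

Call:
{"api": "apply_moves", "payload": {"rows": [[[0, 2, 0.2], -0.18, 3.2], [[0, 5, 0.2], -0.36, 3.2], [[0, 7, 0.2], -0.52, 3.2], [[0, 8.6, 0.2], -0.666, 3.2], [[0, 8.6, 0.2], -0.666, 3.2]]}}

```text
time: 15.25
tool_pos: [381.0, -56.1, 103.7]
tcp_rot: [-1.579, 0.009, -1.796]
contact_force: [0.2, -0.2, 0.4]
grip_width: 32.0
```

```bash
python3 look.py w wrist; python3 - <<'E'
import cv2
a=cv2.imread('pics/w_wrist.png'); cv2.imwrite('pics/w_crop.png',cv2.resize(a[100:250,400:560],None,fx=4,fy=4,interpolation=cv2.INTER_CUBIC))
E
```

```text
15.25 fix [-182.   -73.1] z 103.7 rot [-1.579  0.009 -1.796] F [ 0.2 -0.2  0.4] w 32.0
```

View pics/w_wrist.png

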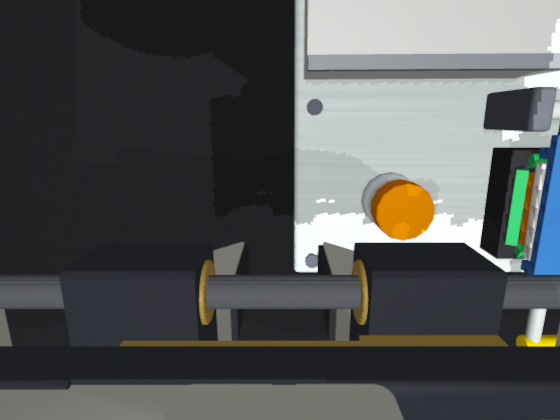

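View pics/w_crop.png

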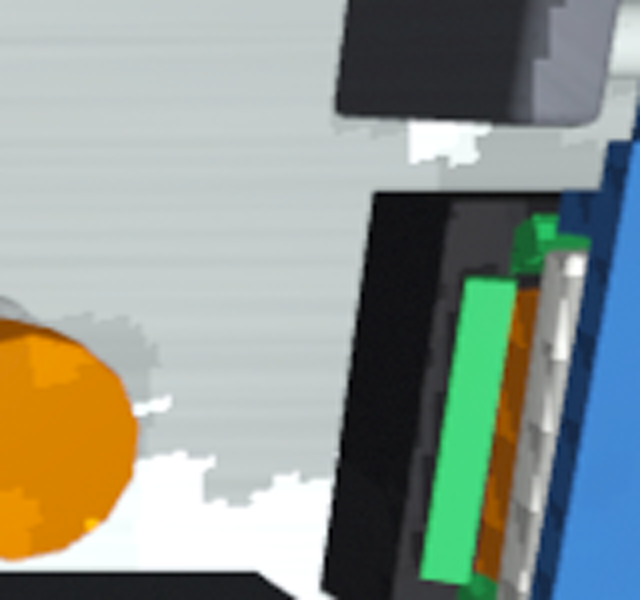

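```bash
python3 - <<'E'
from plant import vision
from h import *
i=vision.camera_info('wrist')
a=cv2.imread('pics/w_wrist.png')
for v in (190,205,220): print(v,[(u,tuple(int(q) for q in a[v,u][::-1])) for u in range(504,548,2)])
for n,x,z in [('plate edge floor z50',-41,50),('plate edge back z58',-41,58),('flange top 47',-39.5,47),('flange bot 41',-39.5,41),('stuck top 50',-39.5,50),('stuck bot 44',-39.5,44),('body 39',-37.5,39),('body41',-37.5,41),('body44',-37.5,44),('wall topin x-40',-40,39),('wall foot in',-39.5,33),('wall x-44 z39',-44,39),('wall x-46 z33',-46,33),('wall x-46 z39',-46,39),('block x-50 z33',-50,33)]:
    print(n,[proj(i,[*fw(x,y),z])[0].round(1).tolist() for y in (-42,-56,-68)])
E
```

```text
190 [(504, (17, 16, 20)), (506, (28, 28, 30)), (508, (50, 50, 53)), (510, (55, 55, 59)), (512, (34, 48, 39)), (514, (66, 208, 120)), (516, (70, 217, 127)), (518, (70, 218, 127)), (520, (70, 218, 127)), (522, (69, 218, 129)), (524, (72, 218, 130)), (526, (109, 93, 37)), (528, (120, 64, 8)), (530, (120, 65, 5)), (532, (123, 96, 78)), (534, (132, 134, 130)), (536, (126, 127, 126)), (538, (139, 140, 137)), (540, (184, 186, 182)), (542, (121, 129, 140)), (544, (27, 54, 92)), (546, (21, 41, 71))]
205 [(504, (28, 27, 31)), (506, (59, 60, 63)), (508, (48, 48, 51)), (510, (39, 85, 53)), (512, (68, 218, 127)), (514, (69, 218, 127)), (516, (69, 218, 129)), (518, (68, 218, 128)), (520, (69, 218, 129)), (522, (72, 216, 127)), (524, (143, 80, 17)), (526, (154, 84, 0)), (528, (121, 65, 12)), (530, (126, 107, 95)), (532, (116, 117, 115)), (534, (138, 139, 136)), (536, (213, 215, 211)), (538, (185, 187, 184)), (540, (53, 71, 98)), (542, (21, 40, 71)), (544, (26, 52, 88)), (546, (54, 114, 184))]
220 [(504, (60, 61, 64)), (506, (37, 36, 40)), (508, (42, 128, 71)), (510, (70, 218, 128)), (512, (68, 218,
[... 629 characters left out ...]
.8, 202.4], [521.6, 222.0]]
stuck top 50 [[539.2, 181.5], [535.0, 206.0], [531.5, 226.3]]
stuck bot 44 [[532.0, 179.7], [528.1, 203.5], [524.8, 223.4]]
body 39 [[529.8, 178.3], [526.0, 201.6], [522.8, 221.0]]
body41 [[532.1, 178.8], [528.2, 202.4], [524.9, 221.9]]
body44 [[535.5, 179.7], [531.5, 203.5], [528.2, 223.4]]
wall topin x-40 [[525.5, 178.3], [521.8, 201.6], [518.6, 221.0]]
wall foot in [[519.9, 176.7], [516.4, 199.4], [513.4, 218.4]]
wall x-44 z39 [[518.7, 178.3], [515.0, 201.6], [512.0, 221.0]]
wall x-46 z33 [[509.1, 176.7], [505.7, 199.4], [502.8, 218.4]]
wall x-46 z39 [[515.2, 178.3], [511.6, 201.6], [508.6, 221.1]]
block x-50 z33 [[502.4, 176.7], [499.1, 199.5], [496.3, 218.4]]
```

The close view shows the carrier level. The flange side strip (columns 530–535) and its lit back face (536–538) show below the plate edge at 539, so it has dropped off the pocket floor. From flange bottom to plate edge I measure 9.5 px; the model predicts about 7.5 if seated and about 4 if it had stayed in the plate. Last, a check on the bystanders.

```bash
python3 - <<'E'
from plant import bot,vision
from h import *
a=cv2.imread('pics/a_scene.png'); b=cv2.cvtColor(vision.capture('scene'),cv2.COLOR_RGB2BGR)
d=cv2.absdiff(cv2.GaussianBlur(a,(5,5),0),cv2.GaussianBlur(b,(5,5),0)).max(2)
k,l,s,c=cv2.connectedComponentsWithStats((d>35).astype('uint8'))
for q in range(1,k):
    if s[q,4]>15: print(s[q],c[q].round())
cv2.imwrite('pics/z_scene.png',b)
o=bot.get_obs();print(o['time'],o['contact_force'])
E
```

```text
[  13    0  108   86 3254] [59. 37.]
[ 177    0   66   76 1765] [207.  26.]
[254   0   7  26 126] [257.  12.]
[ 272    0   29   60 1536] [286.  28.]
[ 16   9  25  21 352] [27. 17.]
[56 19 11  7 36] [61. 22.]
[247  24  16  16 118] [257.  33.]
[245  41  11   5  38] [250.  43.]
[243  47  57  34 895] [271.  67.]
[257  47   8  15  73] [260.  56.]
[201  56   9  19  65] [204.  68.]
[71 64 10 16 68] [75. 72.]
[ 34  76  71  33 773] [70. 95.]
[ 215   80   48   32 1135] [239.  94.]
[262  83  10  13  67] [266.  89.]
[213  98   3   8  16] [214. 101.]
[ 94 103   7  12  57] [ 97. 108.]
[ 42 114   8   7  30] [ 46. 116.]
[239 114  21   7 109] [248. 117.]
[ 57 117  10  11  59] [ 61. 122.]
[222 119  19  12 140] [230. 125.]
[235 130  21   8 100] [245. 134.]
[320 137  16  21 154] [327. 148.]
[251 144   5  11  48] [253. 149.]
[236 147   5  14  51] [238. 153.]
[326 167  26  15 259] [338. 173.]
[237 169   6   7  24] [239. 173.]
[236 176  24   7 125] [247. 179.]
[ 241  177   71   70 2845] [278. 217.]
[239 188  12  18 129] [245. 195.]
[251 196   8   4  27] [255. 197.]
[306 209  18  23 221] [316. 220.]
[227 216  14  24 212] [232. 228.]
15.35 [ 0.50589671 -0.15522581  0.51818419]
```

View pics/z_scene.png

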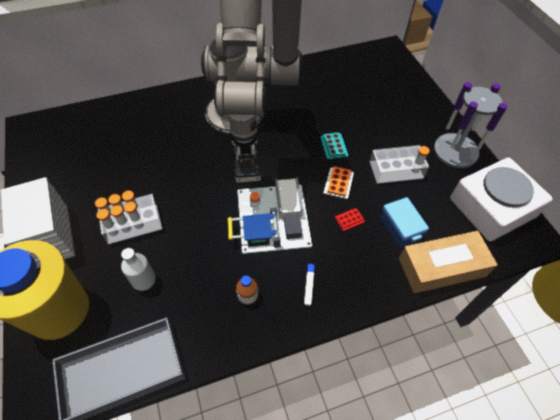

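The racks, bottles, tip box, marker, jar and decoy carriers are where they started; the picture differences are only the arm, its shadows and the plate and carrier. Handing in.

```bash
python3 -c "
from plant import order
print(order.close_job())"
```

```text
the job is handed in; nothing more can be done
None
```

The job is done and handed in at about 15.4 s of the 50 s. I slid the small orange carrier along the deck to the pocket's stop wall, where the fingers met 7 N. Then I swung the plate over by its yellow handle, pressed it down until it bottomed out (about 20 N), let go and moved clear.

**Last checks**
- **Plate:** it lies flat over the nest. The handle came out 2.2 mm higher than at the start, against the 2 mm expected.
- **Carrier:** a close wrist view showed it level and dropped off the pocket floor into the nest. The gap from flange bottom to plate edge measured 9.5 px; my model gave about 7.5 if seated and about 4 if stuck in the plate.
- **Bystanders:** no bench item looked moved in the final scene picture, and the robot was touching nothing.

**What disagreed**
- **Side view:** it was too coarse to confirm the carrier's depth, and on its own it leaned slightly towards "not dropped". I trusted the closer wrist view instead.
- **Calibration:** wrist-camera positions differed by 3 to 4 mm from the fixed cameras, so I relied on relative measurements and contact forces.

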